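# Set the ladybird lid half way on the puzzle pot

## Task

Lock the round pot to its board: turn the lime collar clockwise by its wooden post until the post stands level with the large violet dot on the board. Then put the ladybird lid into the pot with its lugs through the two notches at the lime dots, fully down, and twist it clockwise to the orange dots, half way, well before the lock click at the violet rim dots, which is left for a child. Finish while still gripping the lid there, and leave the snail, butterfly, caterpillar block and sliding gate as they are.

Things in the scene. Friction and masses are not known exactly. Their poses are not given: they have to be found in the camera images.
- board: Fixed honey-wood board, 215 mm (x) by 250 mm (y), 12 mm thick, with a fixed round wooden pot, 100 mm outside diameter, rim 64 mm above the table. Origin on the table on the pot's axis; z up. The pot's lip (52 mm bore, 14 mm thick) has two notches at the board's +x and -x, 17 mm wide, reaching 34 mm from the axis, a small lime dot on the rim outside each.
- pot_rim (a point): Centre of the pot's mouth at rim height, on the axis. The pot's floor lies 26 mm below. Under the lip the lid's lugs can turn only clockwise (from above), 90 degrees from the notches: past the orange dots (45 degrees) to the violet rim dots at the board's -y and +y. A spring ball rubs the lug from about 57 degrees and clicks in behind it near 88; then a stop. Rim dots: 45 mm from the axis.
- half_mark: The two small orange dots on the pot's rim, fixed to the board. Origin at the board's origin, z up; its x axis runs through both dots, 45 degrees clockwise from the board's x axis. With the lid half way, the lid's x axis lies along this x axis, either way round.
- collar (a joint): Captive lime lock collar round the pot's foot, 124 mm across, 14 to 26 mm above the table; rad, grows clockwise seen from above. 0 open (post at the white dot), 1.05 locked (post towards the large violet dot, at the board's -x). No stop there: the end stop is at 1.4. It stays where left; friction about 0.06 N m.
- collar_post (a point): Top of the collar's upright round wooden post, 14 mm diameter, 88 mm from the pot's axis. The post rises from a lime tab whose top is 26 mm above the table to 72 mm above the table.
- lock_mark (a point): Centre of the large violet dot (16 mm across) on the board, 108 mm from the pot's axis: the collar's locked mark. The post stands on the line from the pot's axis to this dot when locked.
- lid: Loose lid, 0.1 to 0.2 kg, lying right way up. Origin: centre of the underside of its plug, z up. Plug 48 mm diameter, 24 mm high, chamfered foot; at its foot two lugs along +x and -x reach 32 mm from the axis, 12 mm wide, 7 mm high. Flange 80 mm diameter, 24 to 33 mm above the origin. Fully down the flange lies on the rim, origin 40 mm above the table, on the pot's axis.
- lid_grip (a point): Middle of the lid's violet ladybird grip with black dots, 48 mm above the lid's origin. Grip 56 mm long along the lid's x, 30 mm wide along y with upright flat sides and rounded ends, from 33 to 63 mm above the lid's origin. Black head at +x; black ticks on the flange before nose and tail, over the lugs. Nose and tail are interchangeable.
- snail: Loose bystander on the board: snail with a grey painted shell, 60 mm long, 47 mm high. Origin at the centre of its underside.
- butterfly: Loose bystander: flat orange varnished wooden butterfly, 86 mm across, 14 mm thick. Origin at the centre of its underside.
- caterpillar: Loose bystander: lime round caterpillar segment block, 46 mm diameter, 35 mm high. Origin at the centre of its underside.
- gate (a joint): Bystander: wooden gate 50 mm long, with a lime knob, its top 64 mm above the table, sliding in the board's groove 122 mm from the pot's axis towards the board's +y; m, grows towards the board's +x, 0 when its centre is at board x = -85 mm.
- gate_top (a point): Middle of the top of the gate's lime knob, 64 mm above the table.
Things that resemble listed ones, but are neither listed nor needed, are in the scene too. What is meant by the lid is not pink, and is the smaller of those in its own colour.

How it is judged:
On the way, in this order (a step that is already met when the one before it is completed fails the run):
1. the collar is turned to its locked mark while the lid is still out of the pot (value of joint collar between 0.93 and 1.17 rad and horizontal distance between lid and board above 0.05 m), for 0.2 s.
2. the lid is in the pot, fully down, lugs still at the lime dots (horizontal distance between lid and board below 0.005 m and height (world z) of lid below 0.0435 m and angle between the x axis of lid and the x axis of board, either way round below 0.3 rad), for 0.1 s.
At the end, for the whole second after the job is handed in: Collar within 0.12 rad of its locked mark; lid in the pot within 5 mm of its axis, fully down within 3.5 mm, level within 0.1 rad, its x axis within 0.18 rad of the orange dots, at rest and gripped (over 3 N) (value of joint collar between 0.93 and 1.17 rad and horizontal distance between lid and board below 0.005 m and height (world z) of lid below 0.0435 m and angle between lid's own z axis and vertical below 0.1 rad and angle between the x axis of lid and the x axis of half_mark, either way round below 0.18 rad and contact force between the fingers and lid above 3 N and angular speed of lid below 0.15 rad/s and linear speed of lid below 0.02 m/s); the arm keeps its last pose, push and grip.
It fails at once if the lid is twisted on to the lock click (past 72 degrees) (horizontal distance between lid and board below 0.006 m and height (world z) of lid below 0.046 m and angle between the x axis of lid and the x axis of board, either way round above 1.25 rad).
It fails at once if the snail is disturbed (distance of snail from where it was at the start of the episode above 0.015 m).
It fails at once if the butterfly is disturbed (distance of butterfly from where it was at the start of the episode above 0.015 m).
It fails at once if the caterpillar block is disturbed (distance of caterpillar from where it was at the start of the episode above 0.015 m).
It fails at once if the gate is slid (distance of gate_top from where it was at the start of the episode above 0.015 m).
It also fails if it takes over 67 s, if anything falls off the work surface, if the arm or the gripper's body presses on something with over 40 N, if the wrist force passes 120 N, or if a joint passes its speed limit or range.

## Robot

A 7-joint arm with a two-finger parallel gripper is mounted at the origin on the work surface. World frame = base frame: x ahead of the robot, y to its left, z up, the work surface at z = 0. Lengths are in m, angles in rad, forces in N, time in s.
With the tool pointing down it reaches from about 0.4 to 0.85 m from the base axis. Payload 4.5 kg.
Tool frame: the origin (TCP) lies midway between the tips of the shut fingers; the grasp point (between the pads) lies 19 mm behind it; x points along the fingers, y is the direction in which the jaws open and shut, and the axes are right-handed (so a half turn about x gives the same grasp; the last joint's range is limited). The gripper opens to 88 mm and grips with 3 to 60 N. Pads are 18 mm wide; open, the fingers measure 123 mm over their backs; the gripper's body (75 mm by 187 mm) begins 45 mm behind the grasp point.
Start: joints at [-1.288, 0.689, -0.195, 1.565, 0.157, 0.902, -0.215], TCP at [0.154, 0.606, 0.239] pointing down, gripper open.
Joint ranges: [-3.01, 3.01], [-0.46, 2.08], [-1.47, 1.51], [0.13, 2.56], [-1, 4.14], [0.04, 2.09], [-2.66, 2.66]. Speed limits (rad/s): [2.57, 2.57, 3.14, 3.14, 3.14, 3.14, 3.14].

## Interface

Orientations are given as a unit quaternion [x, y, z, w].
In Python, from plant import r, eyes gives the robot as it stands.
- The arm moves only by the shell command python3 -m pendant 'ROWS' [FORCE]. ROWS is JSON, a list that holds one entry, the list of rows, each a list of 7 numbers: the turn, a rotation vector about the tool's x, y, z in rad, then the shift along the tool's x, y, z in cm, then the finger opening in cm, from 0 to 8.81. A call has 1 to 10 rows; each row shifts and turns the commanded pose from where the row before left it, along the tool's axes as they then stand; what a row does not reach is not made up. A row lasts 1/12 s, in which the tool goes at most 41.7 mm and 7.16 degrees, less where a joint would pass 70% of its speed; a pose out of reach is approached as far as the arm can. A call is refused whole if a number of a shift passes 4.17 or a number of a turn 0.125, either way. A call with a gripper value outside its range is refused whole. The fingers move at their own pace and stop on an object; FORCE is the grip in N (left out, the last holds). Time passes only in rows, so rows that do not move let the fingers close. It gives the time, the measured TCP pose, the force and the opening at its end, in the units of the state.
- r.get_state(): the state, without advancing time (a new reading comes with each control period).
- eyes.snapshot(name): name is "side" or "top"; returns the picture (400x640x3 uint8, red, green, blue); there is no depth.
- eyes.camera_info(name): a dict with "fovy" (degrees; the focal length in pixels is half the picture's height over the tangent of half this angle, whatever the lens; pixels are square), "cx", "cy" (the principal point, pixels), "world_from_camera" (4x4, takes a point from camera to world coordinates). Camera axes: x right, y up, looking along -z (the intrinsics and any distortion apply to the point x, -y, -z); pixel columns grow to the right and rows downward; lengths in m; the calibration is good to about 2 mm. A picture is of the moment at which its call begins. camera_info takes no time and is no camera call.
- r.finish_job(): hands the job in, once; it reports no verdict.
The state is a dict: "clock": time; "q": joint angles; "qd": joint speeds; "joint_torque": joint torques, N m; "tool_pos": TCP position; "eef_rot": TCP orientation; "contact_force": force on the tool from outside, world axes, zero at the start; "moment": the same for the moment, N m; "opening": opening from 0.0 (shut) to 1.0 (fully open).
Only numpy, scipy, OpenCV 4.12 (cv2) and the standard library are available. Lean on these libraries where they do the work, as an engineer would, in place of code of your own. Each camera call takes 0.05 s, during which the arm holds its last target.

## Working session

There is one attempt and no reset: what is moved stays moved. The work goes in short steps, Python scripts to look and compute and a shell command to move; the robot and the scene stay as the last step left them, time stands still between calls to the robot, and variables do not carry over. Pictures are saved under pics/ and viewed, and the job is handed in when it is done.

```bash
ls; mkdir -p pics; python3 - <<'E'
from plant import r, eyes
import cv2, numpy as np
for n in ["side","top"]:
    im=eyes.snapshot(n); cv2.imwrite(f"pics/{n}0.png",im[:,:,::-1])
    print(n,eyes.camera_info(n))
print(r.get_state())
E
```

```text
pics
side {'fovy': 57.282199092953746, 'cx': 325.46906826826023, 'cy': 198.7755096762953, 'world_from_camera': array([[-0.83291597,  0.33147506, -0.44314248,  0.18572778],
       [-0.55300876, -0.52863289,  0.64399424,  0.48427061],
       [-0.02079166,  0.78145476,  0.6236154 ,  0.62834358],
       [ 0.        ,  0.        ,  0.        ,  1.        ]])}
top {'fovy': 53.32504736228276, 'cx': 320.6505041825404, 'cy': 197.0814582391205, 'world_from_camera': array([[-1.76319031e-02,  9.80077411e-01, -1.97831709e-01,
         4.08457566e-01],
       [-9.99836269e-01, -1.80882526e-02, -4.99775974e-04,
        -8.57636064e-02],
       [-4.06824906e-03,  1.97790506e-01,  9.80235872e-01,
         9.32151080e-01],
       [ 0.00000000e+00,  0.00000000e+00,  0.00000000e+00,
         1.00000000e+00]])}
{'clock': 0.1, 'q': array([-1.28820478,  0.68985921, -0.19450621,  1.56621903,  0.1573254 ,
        0.9025139 , -0.21509941]), 'qd': array([ 0.00178295, -0.00371417, -0.00039492, -0.00295543,  0.00066905,
        0.00193587, -0.00050454]), 'joint_torque': array([-4.22216021e-03, -5.28488803e+01, -1.27165798e+00, -1.53833270e+01,
       -5.25755505e-02,  2.06816650e-03,  3.52449069e-05]), 'tool_pos': array([0.153815  , 0.60520245, 0.23802102]), 'eef_rot': array([ 0.08713849,  0.7016632 , -0.0882746 ,  0.70162898]), 'contact_force': array([ 0.59240354, -0.11531505,  0.02388069]), 'moment': array([-0.0279123 ,  0.02082417,  0.01660682]), 'opening': 0.9973595921017246}
```

View pics/top0.png

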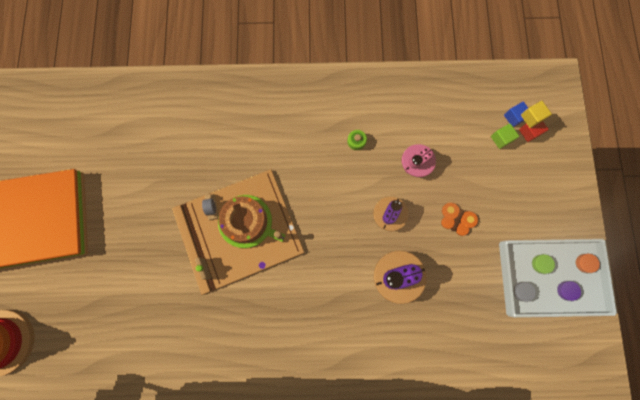

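View pics/side0.png

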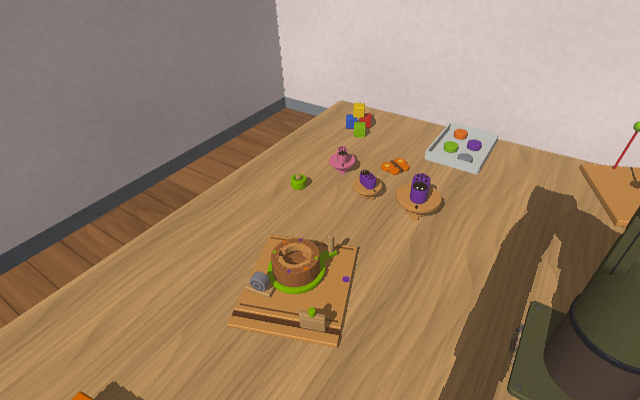

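Candidates for the lid in the top view are pink (418,160), small violet (390,213) and large violet (402,277). The description picks the small violet one at (390,213), and I'll check it in a close crop.

```bash
python3 - <<'E'
import cv2, numpy as np
a=cv2.imread("pics/top0.png"); 
c=cv2.resize(a[165:300,165:310],None,fx=4,fy=4,interpolation=cv2.INTER_CUBIC); cv2.imwrite("pics/c1.png",c)
d=cv2.resize(a[130:310,360:490],None,fx=3,fy=3,interpolation=cv2.INTER_CUBIC)
b=cv2.imread("pics/side0.png")
e=cv2.resize(b[225:350,220:370],None,fx=4,fy=4,interpolation=cv2.INTER_CUBIC); cv2.imwrite("pics/c2.png",d);cv2.imwrite("pics/c3.png",e)
E
```

```text
(no output)
```

View pics/c1.png

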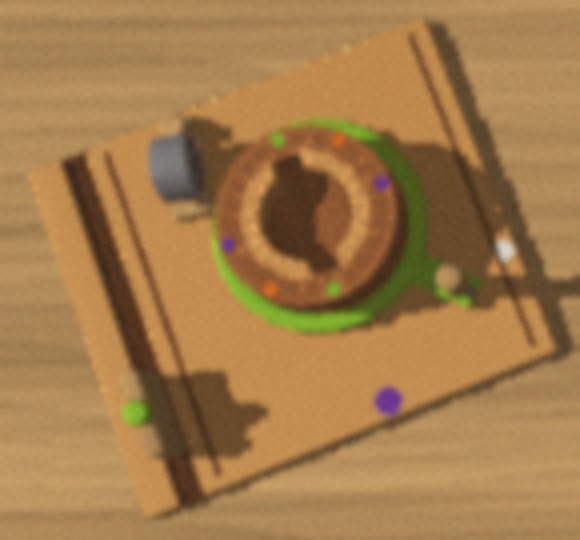

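View pics/c2.png

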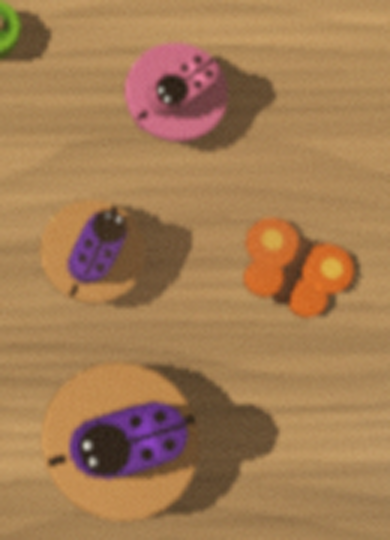

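View pics/c3.png

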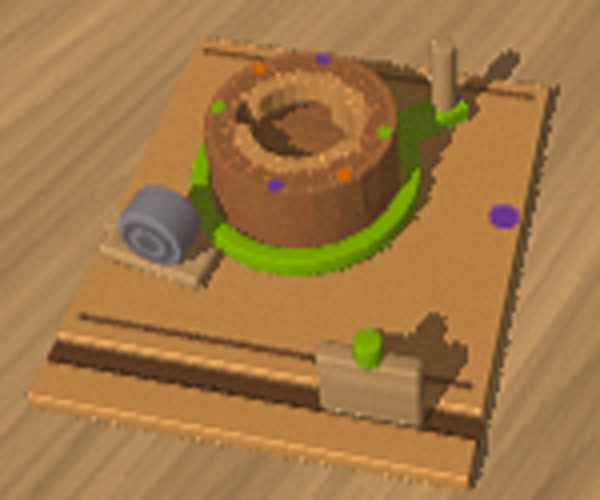

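```bash
cat > h.py <<'E'
import cv2, numpy as np
from plant import r, eyes
def ray(n,u,v):
    I=eyes.camera_info(n); f=200/np.tan(np.radians(I["fovy"]/2)); T=I["world_from_camera"]
    d=T[:3,:3]@np.array([(u-I["cx"])/f,-(v-I["cy"])/f,-1]); return T[:3,3],d
def onz(n,u,v,z):
    o,d=ray(n,u,v); return o+d*(z-o[2])/d[2]
def two(uvt,uvs):
    o1,d1=ray("top",*uvt); o2,d2=ray("side",*uvs)
    s=np.linalg.lstsq(np.c_[d1,-d2],o2-o1,rcond=None)[0]
    a=o1+s[0]*d1;b=o2+s[1]*d2; return (a+b)/2,np.linalg.norm(a-b)
def proj(n,p):
    I=eyes.camera_info(n); f=200/np.tan(np.radians(I["fovy"]/2)); T=I["world_from_camera"]
    c=T[:3,:3].T@(np.asarray(p)-T[:3,3]); return I["cx"]+f*c[0]/-c[2], I["cy"]+f*c[1]/c[2]
def blobs(im,lo,hi,roi,amin=3):
    x0,y0,x1,y1=roi; h=cv2.cvtColor(im[y0:y1,x0:x1],cv2.COLOR_BGR2HSV)
    m=cv2.inRange(h,lo,hi); n,l,s,c=cv2.connectedComponentsWithStats(m)
    return [(round(c[i][0]+x0,2),round(c[i][1]+y0,2),int(s[i][4])) for i in range(1,n) if s[i][4]>=amin]
VIO=((120,90,40),(155,255,255)); LIM=((38,120,60),(65,255,255)); ORA=((3,190,170),(14,255,255))
E
python3 - <<'E'
from h import *
t=cv2.imread("pics/top0.png"); s=cv2.imread("pics/side0.png")
for nm,im,roi,roil in [("top",t,(165,165,310,300),(365,190,420,240)),("side",s,(220,225,370,350),(350,165,385,200))]:
    for k,c in [("vio",VIO),("lime",LIM),("ora",ORA)]:
        print(nm,k,blobs(im,*c,roi,2))
    print(nm,"lid",blobs(im,*VIO,roil))
E
```

```text
top vio [(np.float64(260.0), np.float64(210.29), 7), (np.float64(221.6), np.float64(225.8), 5), (np.float64(261.59), np.float64(264.72), 29)]
top lime [(np.float64(254.95), np.float64(198.05), 19), (np.float64(234.0), np.float64(199.5), 2), (np.float64(267.36), np.float64(225.42), 85), (np.float64(239.35), np.float64(242.63), 127), (np.float64(281.0), np.float64(239.5), 4), (np.float64(199.0), np.float64(267.83), 23)]
top ora [(np.float64(249.0), np.float64(199.5), 8), (np.float64(232.0), np.float64(237.0), 9)]
top lid [(np.float64(390.21), np.float64(214.58), 177)]
side vio [(np.float64(300.0), np.float64(239.5), 6), (np.float64(288.33), np.float64(271.11), 9), (np.float64(345.72), np.float64(278.66), 32)]
side lime [(np.float64(333.5), np.float64(253.15), 20), (np.float64(274.0), np.float64(251.5), 4), (np.float64(315.5), np.float64(258.0), 2), (np.float64(269.54), np.float64(266.82), 28), (np.float64(297.72), np.float64(285.29), 265), (np.float64(313.0), np.float64(287.33), 3), (np.float64(311.46), np.float64(311.83), 46)]
side ora [(np.float64(283.8), np.float64(241.2), 5), (np.float64(305.55), np.float64(268.27), 11)]
side lid [(np.float64(367.77), np.float64(180.56), 195)]
```

```bash
python3 - <<'E'
from h import *
np.set_printoptions(precision=4,suppress=True)
P={}
for nm,a,b,z in [("vio1",(260,210.3),(300,239.5),.064),("vio2",(221.6,225.8),(288.3,271.1),.064),("or1",(249,199.5),(283.8,241.2),.064),("or2",(232,237),(305.55,268.27),.064),("lm1",(234,199.5),(274,251.5),.064),("lm2",(248.1,236.6),(315.5,258),.064),("mark",(261.59,264.72),(345.72,278.66),.012),("gate",(198.8,267.5),(311.5,310.5),.06),("post",(276.6,233.0),(330.3,236.2),.072)]:
    P[nm]=(onz("top",*a,z)+onz("side",*b,z))/2
    print(nm,onz("top",*a,z),onz("side",*b,z),two(a,b))
for k in("vio","or","lm"):
    a,b=P[k+"1"],P[k+"2"];d=b-a;print(k,(a+b)/2,np.linalg.norm(d),np.degrees(np.arctan2(d[1],d[0])))
E
```

```text
vio1 [0.5563 0.0492 0.064 ] [0.5552 0.0491 0.064 ] (array([0.5559, 0.049 , 0.0637]), np.float64(0.0010487688192296633))
vio2 [0.5234 0.1331 0.064 ] [0.5219 0.1326 0.064 ] (array([0.5228, 0.1327, 0.0638]), np.float64(0.0014841877584439906))
or1 [0.5811 0.074  0.064 ] [0.5818 0.0721 0.064 ] (array([0.5806, 0.0736, 0.0659]), np.float64(0.0003213657275525786))
or2 [0.4984 0.1096 0.064 ] [0.4973 0.1082 0.064 ] (array([0.4976, 0.109 , 0.0648]), np.float64(0.0015839264775049954))
lm1 [0.5817 0.1074 0.064 ] [0.5802 0.107  0.064 ] (array([0.5811, 0.107 , 0.0637]), np.float64(0.0014739336159496992))
lm2 [0.4987 0.0745 0.064 ] [0.4961 0.075  0.064 ] (array([0.4979, 0.0743, 0.0625]), np.float64(0.001984983552753889))
mark [0.4393 0.0521 0.012 ] [0.4374 0.0508 0.012 ] (array([0.4383, 0.0516, 0.0125]), np.float64(0.002256286243947613))
gate [0.4342 0.1805 0.06  ] [0.4324 0.1796 0.06  ] (array([0.4333, 0.18  , 0.0601]), np.float64(0.001998082721550775))
post [0.5045 0.0114 0.072 ] [0.5006 0.0121 0.072 ] (array([0.5033, 0.0109, 0.07  ]), np.float64(0.003214794197308081))
vio [0.5392 0.091  0.064 ] 0.08997306442179484 111.5766776828595
or [0.5397 0.091  0.064 ] 0.09096024683131418 156.78137627518905
lm [0.5392 0.091  0.064 ] 0.08963566002757524 -158.79710072495152
```

```bash
python3 - <<'E'
import cv2, numpy as np
a=cv2.imread("pics/top0.png"); b=cv2.imread("pics/side0.png")
c=cv2.resize(a[190:240,365:415],None,fx=11,fy=11,interpolation=cv2.INTER_CUBIC)
d=cv2.resize(b[160:205,345:390],None,fx=11,fy=11,interpolation=cv2.INTER_CUBIC)
cv2.imwrite("pics/l1.png",c);cv2.imwrite("pics/l2.png",d)
E
```

```text
(no output)
```

View pics/l1.png

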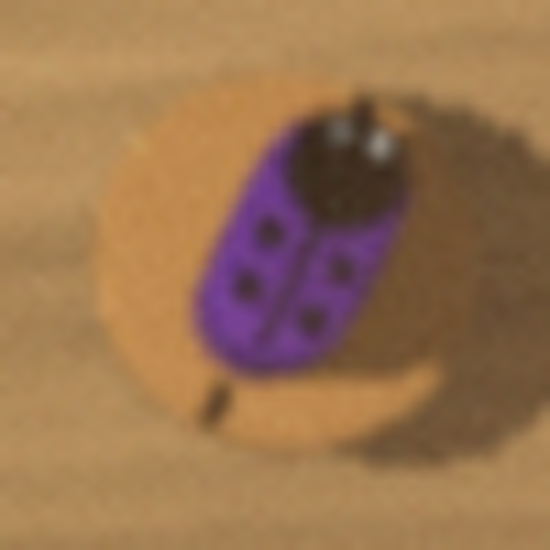

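View pics/l2.png

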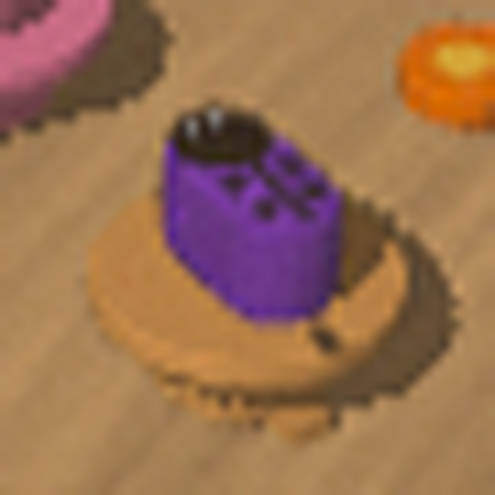

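```bash
python3 - <<'E'
from h import *
np.set_printoptions(precision=4,suppress=True)
T=lambda x,y:(365+(x+.5)/11-.5,190+(y+.5)/11-.5)
S=lambda x,y:(345+(x+.5)/11-.5,160+(y+.5)/11-.5)
print("flange c",onz("top",*T(283,261),.033),onz("side",*S(249,268),.033), two(T(283,261),S(249,268)))
tt=onz("top",*T(213,403),.033);tn=onz("top",*T(365,108),.033);ts=onz("side",*S(325,338),.033)
print("ticks",tt,tn,ts,np.degrees(np.arctan2(*(tn-tt)[1::-1])), np.linalg.norm(tn-tt),(tt+tn)/2)
a=onz("top",*T(318,235),.063);b=onz("top",*T(262,345),.063);print("mid",a,b,np.degrees(np.arctan2(*(a-b)[1::-1])))
a=onz("side",*S(258,160),.063);b=onz("side",*S(312,215),.063);print("midS",a,b,np.degrees(np.arctan2(*(a-b)[1::-1])))
# spots on top
st=[T(*p) for p in [(270,233),(248,288),(343,270),(312,321)]]
P=[onz("top",*p,.063) for p in st];print(np.array(P)); 
for i,j in((0,1),(2,3)): print(np.degrees(np.arctan2(*(P[i]-P[j])[1::-1])))
print("grip ends",onz("top",*T(365,112),.063),onz("top",*T(247,362),.063))
c=onz("top",*T(283,261),.033)
print("white", onz("top",290.9,227.1,.012))
E
python3 -c "
from plant import r
from scipy.spatial.transform import Rotation as R
print(R.from_quat(r.get_state()['eef_rot']).as_matrix())"
```

```text
flange c [ 0.5493 -0.2435  0.033 ] [ 0.5481 -0.2455  0.033 ] (array([ 0.5482, -0.2437,  0.0343]), np.float64(0.001861002727606181))
ticks [ 0.52   -0.2276  0.033 ] [ 0.5813 -0.2623  0.033 ] [ 0.5188 -0.23    0.033 ] -29.54489658735712 0.07051774098222964 [ 0.5506 -0.245   0.033 ]
mid [ 0.5497 -0.2456  0.063 ] [ 0.5277 -0.2332  0.063 ] -29.31173750302045
midS [ 0.5493 -0.2492  0.063 ] [ 0.5273 -0.2356  0.063 ] -31.642625032207476
[[ 0.5503 -0.236   0.063 ]
 [ 0.5393 -0.231   0.063 ]
 [ 0.5426 -0.2502  0.063 ]
 [ 0.5324 -0.2434  0.063 ]]
-24.211186852107694
-33.54908750594901
grip ends [ 0.5747 -0.2564  0.063 ] [ 0.5243 -0.23    0.063 ]
white [ 0.5243 -0.015   0.012 ]
[[-2.47311497e-04  2.46155769e-01  9.69230249e-01]
 [-1.58828769e-03  9.69228960e-01 -2.46155847e-01]
 [-9.99998708e-01 -1.60029365e-03  1.51264715e-04]]
```

```bash
python3 -m pendant '[[[0,0,0,0,-2.45,2.42,4],[0,0,0,0,-2.45,2.42,4],[0,0,0,0,-2.45,2.42,4],[0,0,0,0,-2.45,2.42,4],[0,0,0,0,-2.45,2.42,4],[0,0,0,0,-2.45,2.42,4],[0,0,0,0,-2.45,2.42,4],[0,0,0,0,-2.45,2.42,4],[0,0,0,0,-2.45,2.42,4],[0,0,0,0,-2.45,2.42,4]]]' 20
cat > st.py <<'E'
import sys,numpy as np
from plant import r
from scipy.spatial.transform import Rotation as R
np.set_printoptions(precision=4,suppress=True)
s=r.get_state(); M=R.from_quat(s['eef_rot']).as_matrix()
print("t",s['clock'],"p",s['tool_pos'],"yaw",np.degrees(np.arctan2(M[1,1],M[0,1])),"xax",M[:,0],"q",s['q'],"F",s['contact_force'],"M",s['moment'],"op",s['opening'])
if len(sys.argv)>3:
    g=np.array([float(v) for v in sys.argv[1:4]]); print("tool delta cm",M.T@(g-s['tool_pos'])*100)
    if len(sys.argv)>4:
        d=(np.radians(float(sys.argv[4]))-np.arctan2(M[1,1],M[0,1])); d=(d+np.pi)%(2*np.pi)-np.pi; print("turn about tool x",-d)
E
python3 st.py .5032 .0108 .238 -24.3
```

```text
clock: 0.93
tool_pos: [0.3285, 0.3071, 0.2386]
eef_rot: [0.088, 0.702, -0.088, 0.702]
contact_force: [-0.4, -0.4, -0.1]
opening: 0.455
t 0.9333 p [0.3285 0.3071 0.2386] yaw 75.76159647034801 xax [-0.0002 -0.0003 -1.    ] q [-0.6913  0.4731 -0.2415  2.07    0.1889  0.6193  0.2607] F [-0.407  -0.4402 -0.1407] M [ 0.0067  0.0027 -0.0085] op 0.4552446203322862
tool delta cm [  0.0639 -24.4206  24.2164]
turn about tool x 1.7464043132095095
```

```bash
python3 -m pendant '[[[0,0,0,0,-2.44,2.42,4],[0,0,0,0,-2.44,2.42,4],[0,0,0,0,-2.44,2.42,4],[0,0,0,0,-2.44,2.42,4],[0,0,0,0,-2.44,2.42,4],[0,0,0,0,-2.44,2.42,4],[0,0,0,0,-2.44,2.42,4],[0,0,0,0,-2.44,2.42,4],[0,0,0,0,-2.44,2.42,4],[0,0,0,0,-2.44,2.42,4]]]' 20 >/dev/null
python3 -m pendant '[[[0.12,0,0,0,0,0,4],[0.12,0,0,0,0,0,4],[0.12,0,0,0,0,0,4],[0.12,0,0,0,0,0,4],[0.12,0,0,0,0,0,4],[0.12,0,0,0,0,0,4],[0.12,0,0,0,0,0,4],[0.12,0,0,0,0,0,4],[0.12,0,0,0,0,0,4],[0.12,0,0,0,0,0,4]]]' >/dev/null
python3 -m pendant '[[[0.12,0,0,0,0,0,4],[0.12,0,0,0,0,0,4],[0.12,0,0,0,0,0,4],[0.12,0,0,0,0,0,4],[0.066,0,0,0,0,0,4],[0,0,0,0,0,0,4]]]' 
python3 st.py .5032 .0108 .038 -24.3
```

```text
clock: 3.1
tool_pos: [0.5023, 0.0128, 0.2384]
eef_rot: [-0.594, -0.383, 0.595, -0.383]
contact_force: [0.4, -0.5, -0.2]
opening: 0.453
t 3.1 p [0.5023 0.0128 0.2384] yaw -24.36887042524388 xax [-0.0008 -0.0003 -1.    ] q [-0.2762  0.5432  0.2498  1.9429 -0.2041  0.6804 -0.3269] F [ 0.4294 -0.5308 -0.2323] M [-0.0718  0.1277 -0.0121] op 0.4527961719350922
tool delta cm [20.0387  0.1767  0.1367]
turn about tool x -0.0012020156777543534
```

```bash
python3 -m pendant '[[[0,0,0,2.5,0.18,0.14,4],[0,0,0,2.5,0,0,4],[0,0,0,2.5,0,0,4],[0,0,0,2.5,0,0,4],[0,0,0,2.5,0,0,4],[0,0,0,0.2,0,0,4],[0,0,0,0,0,0,4]]]' 
python3 st.py .5032 .0108 .038 -24.3
python3 - <<'E'
from h import *
for n,(x,y,w,h) in [("side",(250,130,150,130)),("top",(200,165,150,130))]:
    im=eyes.snapshot(n)[:,:,::-1]; cv2.imwrite(f"pics/{n}1.png",im); cv2.imwrite(f"pics/{n}1c.png",cv2.resize(im[y:y+h,x:x+w],None,fx=4,fy=4))
E
```

```text
clock: 3.68
tool_pos: [0.5027, 0.0106, 0.1108]
eef_rot: [-0.593, -0.385, 0.595, -0.383]
contact_force: [0.3, -0.5, 0.5]
opening: 0.451
t 3.6833 p [0.5027 0.0106 0.1108] yaw -24.224005552664366 xax [-0.0033  0.0003 -1.    ] q [-0.1976  0.7548  0.1401  2.0467 -0.2761  0.3608 -0.2586] F [ 0.3301 -0.4624  0.4778] M [-0.094   0.0437 -0.0184] op 0.45099348023820884
tool delta cm [ 7.2783  0.0644 -0.0467]
turn about tool x 0.0013263533192402477
```

View pics/side1.png

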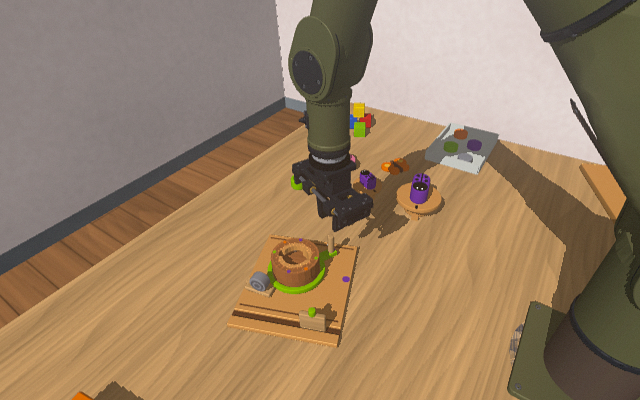

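View pics/top1.png

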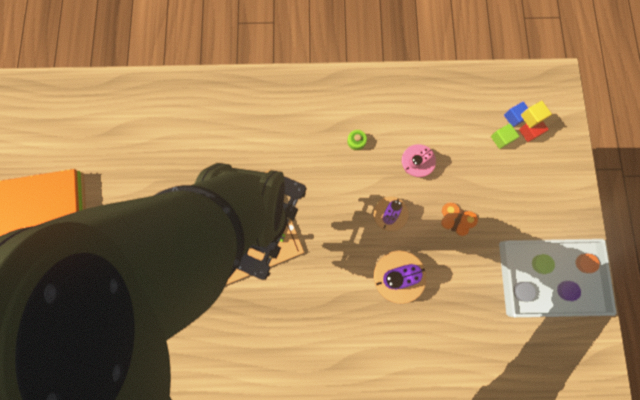

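```bash
python3 -m pendant '[[[0,0,0,2,0,0,4],[0,0,0,2,0,0,4],[0,0,0,2,0,0,4],[0,0,0,1.0,0,0,4],[0,0,0,0.2,0,0,4],[0,0,0,0,0,0,4]]]' 
python3 st.py .5032 .0108 .038 -24.3
```

```text
clock: 4.28
tool_pos: [0.504, 0.0106, 0.0403]
eef_rot: [0.594, 0.384, -0.594, 0.384]
contact_force: [-0.4, -0.2, -0.0]
opening: 0.461
t 4.2833 p [0.504  0.0106 0.0403] yaw -24.283349698001484 xax [ 0.0006  0.0001 -1.    ] q [-0.1576  0.887   0.0747  2.0666 -0.2998  0.1973 -0.2398] F [-0.3869 -0.2298 -0.0279] M [-0.0345  0.0772  0.0276] op 0.4610310128287254
tool delta cm [ 0.2267 -0.0833  0.0192]
turn about tool x 0.0002906025913254062
```

```bash
python3 -m pendant '[[[0,0,0,0,0,0,0],[0,0,0,0,0,0,0],[0,0,0,0,0,0,0],[0,0,0,0,0,0,0],[0,0,0,0,0,0,0],[0,0,0,0,0,0,0]]]' 12
python3 st.py .4575 .0589 .04 -68.6
```

```text
clock: 4.78
tool_pos: [0.5038, 0.0107, 0.0402]
eef_rot: [0.594, 0.384, -0.594, 0.384]
contact_force: [0.1, -0.4, 6.3]
opening: 0.154
t 4.7833 p [0.5038 0.0107 0.0402] yaw -24.287064919629646 xax [ 0.0005  0.0002 -1.    ] q [-0.1576  0.887   0.0744  2.0673 -0.3     0.1967 -0.2398] F [ 0.0756 -0.4378  6.2578] M [0.0012 0.2806 0.0647] op 0.15383813169214705
tool delta cm [ 0.0173 -6.2002 -2.4881]
turn about tool x 0.7734066183749606
```

```bash
python3 -m pendant '[[[0.077,0,0,0,-0.68,-0.03,0],[0.077,0,0,0,-0.68,-0.03,0],[0.077,0,0,0,-0.68,-0.03,0],[0.077,0,0,0,-0.68,-0.03,0],[0.077,0,0,0,-0.68,-0.03,0]]]' 20
python3 st.py .4756 .0304 .04 -46.45
```

```text
clock: 5.2
tool_pos: [0.4762, 0.0298, 0.0402]
eef_rot: [0.657, 0.261, -0.657, 0.262]
contact_force: [-0.3, -0.1, 5.5]
opening: 0.15
t 5.2 p [0.4762 0.0298 0.0402] yaw -46.6200536706225 xax [ 0.0011 -0.0008 -1.    ] q [-0.2122  0.8794  0.0864  2.1463 -0.5136  0.1339 -0.461 ] F [-0.3282 -0.1442  5.5002] M [-0.1744  0.1845  0.0291] op 0.14994613700301115
tool delta cm [ 0.0193 -0.0872  0.0039]
turn about tool x -0.0029679964574644835
```

```bash
python3 -m pendant '[[[0.077,0,0,0,-0.68,-0.03,0],[0.077,0,0,0,-0.68,-0.03,0],[0.077,0,0,0,-0.68,-0.03,0],[0.077,0,0,0,-0.68,-0.03,0],[0.077,0,0,0,-0.73,-0.03,0],[0,0,0,0,0,0,0],[0,0,0,0,0,0,0]]]' 20
python3 st.py .4575 .0589 .04 -68.6
```

```text
clock: 5.78
tool_pos: [0.4571, 0.0595, 0.0402]
eef_rot: [-0.694, -0.132, 0.695, -0.132]
contact_force: [-2.1, -0.4, 7.3]
opening: 0.148
t 5.7833 p [0.4571 0.0595 0.0402] yaw -68.42572140172454 xax [-0.0008  0.     -1.    ] q [-0.2836  0.8765  0.0895  2.1918 -0.7378  0.1026 -0.6853] F [-2.0893 -0.435   7.334 ] M [-0.1654  0.573  -0.0107] op 0.14805331229604052
tool delta cm [ 0.0163  0.0681 -0.016 ]
turn about tool x 0.0030417353556670967
```

```bash
python3 -m pendant '[[[0,0,0,0,0,0,3.5],[0,0,0,0,0,0,3.5],[0,0,0,0,0,0,3.5],[0,0,0,0,0,0,3.5],[0,0,0,-3,0,0,3.5],[0,0,0,-4,0,0,6],[0,0,0,-4,0,0,6],[0,0,0,-4,0,0,6],[0,0,0,0,0,0,6]]]' 20
python3 st.py .5489 -.244 .19 60.4
```

```text
clock: 6.53
tool_pos: [0.4612, 0.059, 0.1952]
eef_rot: [0.698, 0.132, -0.691, 0.133]
contact_force: [0.5, -0.3, 0.4]
opening: 0.668
t 6.5333 p [0.4612 0.059  0.1952] yaw -68.45933349918037 xax [ 0.0105  0.0009 -0.9999] q [-0.5381  0.6116  0.4995  2.1116 -0.5654  0.5385 -0.817 ] F [ 0.5446 -0.309   0.4128] M [-0.0244  0.0731 -0.0345] op 0.6676833142927038
tool delta cm [ 0.5845 31.4011  2.9765]
turn about tool x -2.2490196414861234
```

```bash
python3 -m pendant '[[[0,0,0,0,3.14,0.3,6],[0,0,0,0,3.14,0.3,6],[0,0,0,0,3.14,0.3,6],[0,0,0,0,3.14,0.3,6],[0,0,0,0,3.14,0.3,6],[0,0,0,0,3.14,0.3,6],[0,0,0,0,3.14,0.3,6],[0,0,0,0,3.14,0.3,6],[0,0,0,0,3.14,0.3,6],[0,0,0,0,3.14,0.3,6]]]' 20 >/dev/null
python3 -m pendant '[[[-0.12,0,0,0,0,0,6],[-0.12,0,0,0,0,0,6],[-0.12,0,0,0,0,0,6],[-0.12,0,0,0,0,0,6],[-0.12,0,0,0,0,0,6],[-0.12,0,0,0,0,0,6],[-0.12,0,0,0,0,0,6],[-0.12,0,0,0,0,0,6],[-0.12,0,0,0,0,0,6],[-0.12,0,0,0,0,0,6]]]' >/dev/null
python3 -m pendant '[[[-0.12,0,0,0,0,0,6],[-0.12,0,0,0,0,0,6],[-0.12,0,0,0,0,0,6],[-0.12,0,0,0,0,0,6],[-0.12,0,0,0,0,0,6],[-0.12,0,0,0,0,0,6],[-0.12,0,0,0,0,0,6],[-0.12,0,0,0,0,0,6],[-0.089,0,0,0,0,0,6],[0,0,0,0,0,0,6]]]' 
python3 st.py .5489 -.244 .12 60.4
python3 - <<'E'
from h import *
np.set_printoptions(precision=4,suppress=True)
for n in("side","top"):
    im=eyes.snapshot(n)[:,:,::-1].copy(); cv2.imwrite(f"pics/{n}2.png",im)
E
```

```text
clock: 9.03
tool_pos: [0.545, -0.2436, 0.1891]
eef_rot: [0.18, 0.684, -0.179, 0.684]
contact_force: [-0.3, 0.4, 0.3]
opening: 0.682
t 9.0333 p [ 0.545  -0.2436  0.1891] yaw 60.5540472380854 xax [-0.0007  0.0012 -1.    ] q [ 0.4599  0.7151 -0.2026  1.7018  0.1944  0.7454  1.219 ] F [-0.3308  0.4337  0.3218] M [-0.0281  0.0059  0.0093] op 0.6819550015758423
tool delta cm [6.9095 0.1555 0.3637]
turn about tool x 0.002688631508194206
```

View pics/side2.png

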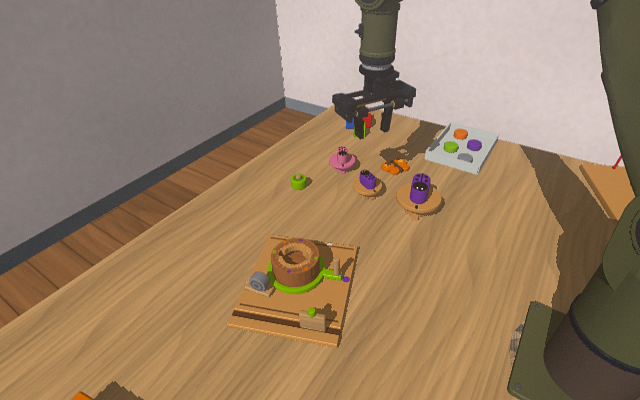

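View pics/top2.png

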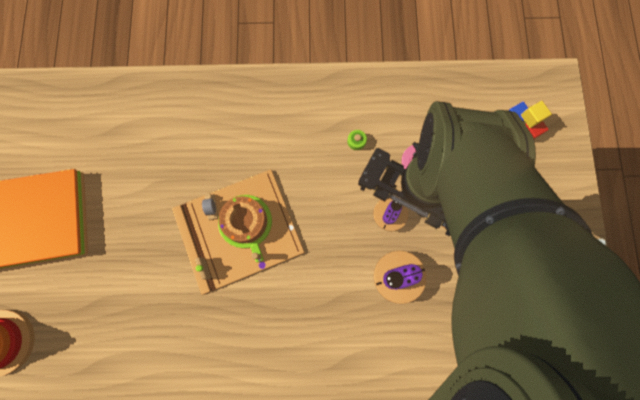

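```bash
python3 - <<'E'
from h import *
a=cv2.imread("pics/top2.png");b=cv2.imread("pics/side2.png")
c=np.hstack([cv2.resize(a[225:275,230:280],None,fx=8,fy=8,interpolation=cv2.INTER_CUBIC),cv2.resize(b[250:300,310:360],None,fx=8,fy=8,interpolation=cv2.INTER_CUBIC)])
cv2.imwrite("pics/post.png",c)
for ang in(-158.6,):
  p=[.5394+.088*np.cos(np.radians(ang)),.091+.088*np.sin(np.radians(ang)),.072]
  print(proj("top",p),proj("side",p))
E
```

```text
(np.float64(254.33999072579434), np.float64(255.32124114146538)) (np.float64(335.58114340591914), np.float64(257.96232637353194))
```

View pics/post.png

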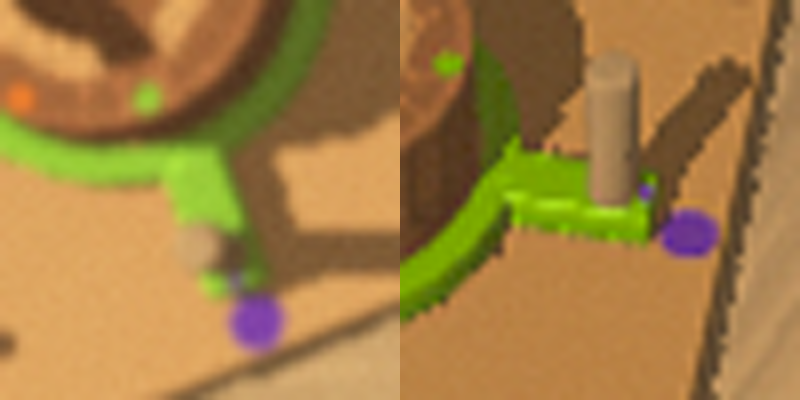

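The top view has the post at (254.9,255.1), against a prediction of (254.3,255.3), so the collar is locked. Next I'll go down on the lid.

```bash
python3 -m pendant '[[[0,0,0,3,0.15,0.36,6],[0,0,0,3,0,0,6],[0,0,0,3,0,0,6],[0,0,0,2,0,0,6],[0,0,0,0,0,0,6],[0,0,0,0,0,0,6]]]' 20 >/dev/null
python3 st.py .5489 -.244 .037 60.4
python3 - <<'E'
from h import *
im=eyes.snapshot("side")[:,:,::-1].copy(); cv2.imwrite("pics/side3.png",cv2.resize(im[90:220,310:460],None,fx=5,fy=5)[:600])
im=eyes.snapshot("top")[:,:,::-1].copy(); cv2.imwrite("pics/top3.png",cv2.resize(im[170:260,340:460],None,fx=5,fy=5)[:600])
E
```

```text
t 9.6333 p [ 0.5488 -0.2437  0.079 ] yaw 60.381932054299185 xax [-0.0021  0.0006 -1.    ] q [ 0.4292  0.8784 -0.1559  1.7564  0.2399  0.5275  1.1745] F [-0.5264  0.4014  0.7926] M [-0.0645  0.0204  0.044 ] op 0.6796659955859543
tool delta cm [ 4.1994 -0.0195  0.0295]
turn about tool x -0.00031534514155051596
```

View pics/side3.png

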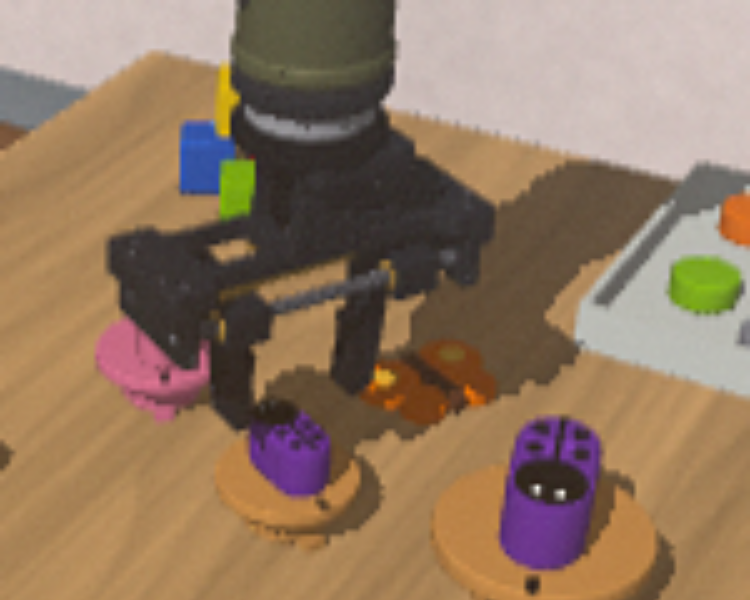

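View pics/top3.png

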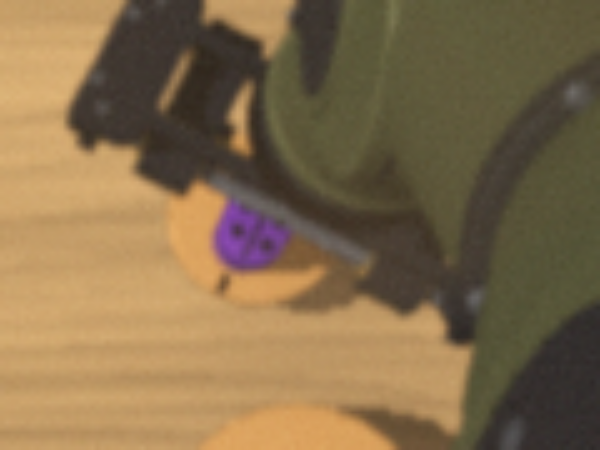

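```bash
python3 -m pendant '[[[0,0,0,1.5,0,0,6],[0,0,0,1.5,0,0,6],[0,0,0,0.9,0,0,6],[0,0,0,0.25,0,0,6],[0,0,0,0,0,0,6],[0,0,0,0,0,0,6]]]' 20
python3 st.py .5489 -.244 .037 60.4
```

```text
clock: 10.23
tool_pos: [0.55, -0.2443, 0.0391]
eef_rot: [0.18, 0.683, -0.18, 0.684]
contact_force: [0.3, 0.4, -0.0]
opening: 0.679
t 10.2333 p [ 0.55   -0.2443  0.0391] yaw 60.4331331398444 xax [ 0.0014 -0.0005 -1.    ] q [ 0.4185  0.942  -0.1365  1.7646  0.2553  0.4507  1.1621] F [ 0.335   0.4321 -0.0051] M [-0.0533  0.0162 -0.0076] op 0.6786160660733739
tool delta cm [ 0.2109 -0.0271 -0.1119]
turn about tool x 0.0005782823818085703
```

```bash
python3 -m pendant '[[[0,0,0,0.3,0,-0.11,6],[0,0,0,0,0,0,0],[0,0,0,0,0,0,0],[0,0,0,0,0,0,0],[0,0,0,0,0,0,0],[0,0,0,0,0,0,0],[0,0,0,0,0,0,0],[0,0,0,0,0,0,0]]]' 20
python3 st.py .5489 -.244 .037 60.4
```

```text
clock: 10.9
tool_pos: [0.5485, -0.2436, 0.0353]
eef_rot: [0.18, 0.684, -0.18, 0.684]
contact_force: [-0.7, 0.1, 0.6]
opening: 0.336
t 10.9 p [ 0.5485 -0.2436  0.0353] yaw 60.444381043865484 xax [ 0.0002 -0.     -1.    ] q [ 0.4171  0.9472 -0.1342  1.769   0.2566  0.4422  1.1605] F [-0.6817  0.1155  0.6425] M [-0.0406  0.0291 -0.0651] op 0.3361288784866412
tool delta cm [-0.1703 -0.0139  0.0572]
turn about tool x 0.000774595340924833
```

```bash
python3 -m pendant '[[[0,0,0,0,0,0,0],[0,0,0,-2,0,0,0],[0,0,0,-3,0,0,0],[0,0,0,-4,0,0,0],[0,0,0,-4,0,0,0],[0,0,0,0,0,0,0]]]' 35
python3 st.py .5394 .091 .16 111.4
```

```text
clock: 11.4
tool_pos: [0.5527, -0.245, 0.1722]
eef_rot: [0.18, 0.679, -0.181, 0.688]
contact_force: [0.7, -0.2, -2.4]
opening: 0.337
t 11.4 p [ 0.5527 -0.245   0.1722] yaw 60.424383421433404 xax [ 0.0122 -0.0042 -0.9999] q [ 0.4531  0.7412 -0.1964  1.7066  0.2062  0.7009  1.2051] F [ 0.7103 -0.1955 -2.3947] M [-0.0362 -0.085  -0.0174] op 0.3367021246582474
tool delta cm [  1.0678  28.5583 -17.7576]
turn about tool x -0.8896923475301941
```

Lifted (about 2 N of weight). Now I'll carry it to above the pot, stopping short at a height of 0.17.

```bash
python3 -m pendant '[[[0,0,0,0,2.86,-1.78,0],[0,0,0,0,2.86,-1.78,0],[0,0,0,0,2.86,-1.78,0],[0,0,0,0,2.86,-1.78,0],[0,0,0,0,2.86,-1.78,0],[0,0,0,0,2.86,-1.78,0],[0,0,0,0,2.86,-1.78,0],[0,0,0,0,2.86,-1.78,0],[0,0,0,0,2.86,-1.78,0],[0,0,0,0,2.86,-1.78,0]]]' 35 >/dev/null
python3 -m pendant '[[[-0.1,0,0,0,0,0,0],[-0.1,0,0,0,0,0,0],[-0.1,0,0,0,0,0,0],[-0.1,0,0,0,0,0,0],[-0.1,0,0,0,0,0,0],[-0.1,0,0,0,0,0,0],[-0.1,0,0,0,0,0,0],[-0.1,0,0,0,0,0,0],[-0.09,0,0,0,0,0,0],[0,0,0,0,0,0,0]]]'
python3 st.py .5394 .091 .16 111.4
python3 - <<'E'
from h import *
for n in("side","top"):
    im=eyes.snapshot(n)[:,:,::-1].copy(); cv2.imwrite(f"pics/{n}4.png",im)
E
```

```text
clock: 13.07
tool_pos: [0.5341, 0.0927, 0.1645]
eef_rot: [-0.132, 0.695, 0.132, 0.694]
contact_force: [-0.0, -0.7, -1.1]
opening: 0.339
t 13.0667 p [0.5341 0.0927 0.1645] yaw 111.55646852858433 xax [-0.0014  0.0002 -1.    ] q [-0.0336  0.7058 -0.3705  1.8822  0.409   0.6298  1.2888] F [-0.0184 -0.6791 -1.1278] M [ 0.0287  0.0607 -0.033 ] op 0.33917934032401253
tool delta cm [ 0.4475 -0.3539  0.4281]
turn about tool x 0.002730890999547597
```

View pics/side4.png

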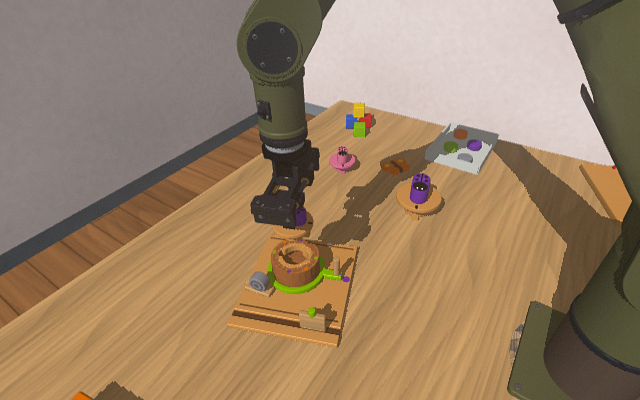

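View pics/top4.png

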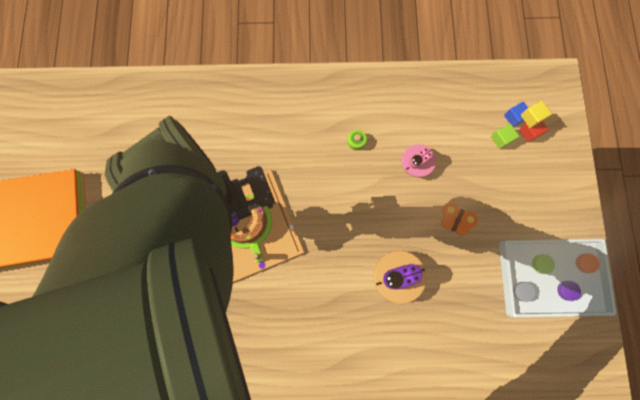

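```bash
python3 -m pendant '[[[0,0,0,0.45,-0.35,0.43,0],[0,0,0,3,0,0,0],[0,0,0,1,0,0,0],[0,0,0,0,0,0,0],[0,0,0,0,0,0,0]]]' 35 >/dev/null
python3 st.py .5394 .091 .12 111.4
python3 - <<'E'
from h import *
im=eyes.snapshot("side")[:,:,::-1].copy(); cv2.imwrite("pics/side5.png",im); cv2.imwrite("pics/side5c.png",cv2.resize(im[185:275,255:345],None,fx=6.5,fy=6.5,interpolation=cv2.INTER_CUBIC))
p=r.get_state()['tool_pos']; zt=p[2]-.0353
# predicted flange top/bottom extremes if lid centred on tool
th=np.linspace(0,2*np.pi,361)
for z,rad in((.033,.04),(.024,.04),(0,.024)):
    q=np.array([proj("side",[p[0]+rad*np.cos(t),p[1]+rad*np.sin(t),zt+z]) for t in th]); print(z,q.min(0),q.max(0), (q.min(0)-[255,185])*6.5,(q.max(0)-[255,185])*6.5)
E
```

```text
t 13.5833 p [0.5394 0.0913 0.1202] yaw 111.4285166506962 xax [-0.0019 -0.0006 -1.    ] q [-0.0584  0.7778 -0.3255  1.8977  0.4514  0.5404  1.256 ] F [ 0.6655  0.2622 -1.7448] M [ 0.066  -0.0138  0.0055] op 0.334650097271164
tool delta cm [ 0.0192 -0.0324 -0.0116]
turn about tool x 0.0004977094462894627
0.033 [271.35369571 222.10394807] [311.69630783 250.44218347] [106.29902213 241.17566246] [368.52600091 425.37419254]
0.024 [271.86337929 225.30127733] [311.89509128 253.69749837] [109.6119654  261.95830265] [369.81809333 446.5337394 ]
0 [281.06458898 238.93599146] [304.58677587 256.03296894] [169.41982837 350.58394448] [322.31404313 461.71429813]
```

View pics/side5c.png

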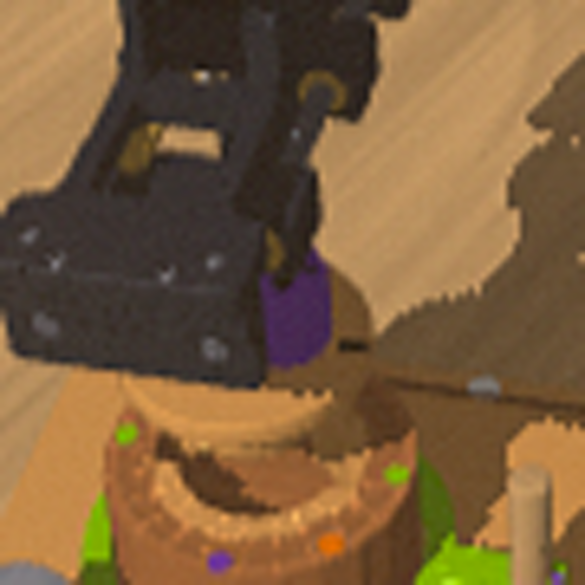

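```bash
python3 - <<'E'
from h import *
p=r.get_state()['tool_pos']; zt=p[2]-.0353
t=[p[0]-.0326*.931,p[1]-.0326*.365,zt+.033]
q=np.array(proj("side",t)); print(q,(q-[255,185])*6.5+2.75)
o=onz("side",255+(352-2.75)/6.5,185+(346-2.75)/6.5,zt+.033); d=o-p; print(d, d[0]*.931+d[1]*.365, -d[0]*.365+d[1]*.931)
E
```

```text
[307.46251027 237.87298464] [343.75631678 346.42440015]
[-0.03235975 -0.01338843 -0.0023    ] -0.03501370561271554 -0.000653322801058934
```

```bash
python3 -m pendant '[[[0,0,0,1.5,0,0,0],[0,0,0,0.5,0,0,0],[0,0,0,0.3,0,0,0],[0,0,0,0.2,0,0,0],[0,0,0,0,0,0,0]]]' 35 >/dev/null
python3 st.py .5394 .091 .09 111.4
```

```text
t 14.05 p [0.5399 0.0914 0.0959] yaw 111.44023329683301 xax [-0. -0. -1.] q [-0.0756  0.8161 -0.297   1.9106  0.4759  0.4841  1.2347] F [-0.1454  0.2079 -1.3855] M [0.0116 0.1117 0.0535] op 0.33658730670431525
tool delta cm [ 0.589  -0.0191 -0.0614]
turn about tool x 0.0007022034986681192
```

```bash
python3 -m pendant '[[[0,0,0,0.4,0,-0.04,0],[0,0,0,0.4,0,0,0],[0,0,0,0.3,0,0,0],[0,0,0,0.3,0,0,0],[0,0,0,0,0,0,0]]]' 35 >/dev/null
python3 st.py .5394 .091 .0753 111.4
```

```text
t 14.4667 p [0.5393 0.0912 0.0811] yaw 111.44317262673961 xax [-0.0007 -0.0001 -1.    ] q [-0.0863  0.8398 -0.2791  1.9178  0.4892  0.4515  1.2228] F [-0.5942  0.9308 -2.516 ] M [0.0392 0.0405 0.0134] op 0.33732186114622664
tool delta cm [ 0.5795 -0.0208  0.0011]
turn about tool x 0.0007535044833408833
```

```bash
python3 -m pendant '[[[0,0,0,0.2,0,0,0],[0,0,0,0.2,0,0,0],[0,0,0,0.15,0,0,0],[0,0,0,0.1,0,0,0],[0,0,0,0,0,0,0],[0,0,0,0,0,0,0]]]' 35 >/dev/null
python3 st.py .5394 .091 .0753 111.4
```

```text
t 14.9667 p [0.5396 0.0912 0.0753] yaw 111.44546136083447 xax [ 0.0001  0.0001 -1.    ] q [-0.0909  0.8493 -0.2714  1.92    0.4948  0.4377  1.2179] F [-0.6449 -0.5624 -1.7392] M [ 0.0789  0.064  -0.0345] op 0.34305974379189
tool delta cm [-0.0007 -0.0151 -0.0226]
turn about tool x 0.0007934504289988098
```

```bash
python3 -m pendant '[[[0,0,0,0.1,0,0,0],[0,0,0,0.05,0,0,0],[0,0,0,0,0,0,0],[0,0,0,0,0,0,0]]]' 35 >/dev/null
python3 st.py .5394 .091 .0753 111.4
```

```text
t 15.3 p [0.5396 0.0913 0.0753] yaw 111.43937352617272 xax [ 0.0011 -0.0002 -1.    ] q [-0.0919  0.8491 -0.2702  1.9208  0.4956  0.4362  1.2167] F [-3.2819 -1.2141 13.6412] M [0.0787 0.8186 0.0358] op 0.3363657988603379
tool delta cm [-0.0047 -0.0165 -0.0294]
turn about tool x 0.0006871976698339388
```

```bash
python3 -m pendant '[[[0,0,0,-0.07,0,0,0],[0.05,0,0,0,0,0,0],[0.07,0,0,0,0,0,0],[0.07,0,0,0,0,0,0],[0.07,0,0,0,0,0,0],[0.07,0,0,0,0,0,0],[0,0,0,0,0,0,0]]]' 35 >/dev/null
python3 st.py .5394 .091 .0753 66.4
python3 - <<'E'
from h import *
im=eyes.snapshot("side")[:,:,::-1].copy(); cv2.imwrite("pics/side6c.png",cv2.resize(im[195:285,255:345],None,fx=6.5,fy=6.5,interpolation=cv2.INTER_CUBIC))
E
```

```text
t 15.8833 p [0.5399 0.0921 0.0752] yaw 92.39247757651142 xax [ 0.0013  0.0008 -1.    ] q [-0.1386  0.8436 -0.1924  1.9225  0.3671  0.4079  1.006 ] F [-1.7166  1.5733  6.1022] M [ 0.2218  0.3716 -0.1867] op 0.3369262893422351
tool delta cm [-0.0054 -0.1038 -0.0512]
turn about tool x 0.45365431446092064
```

View pics/side6c.png

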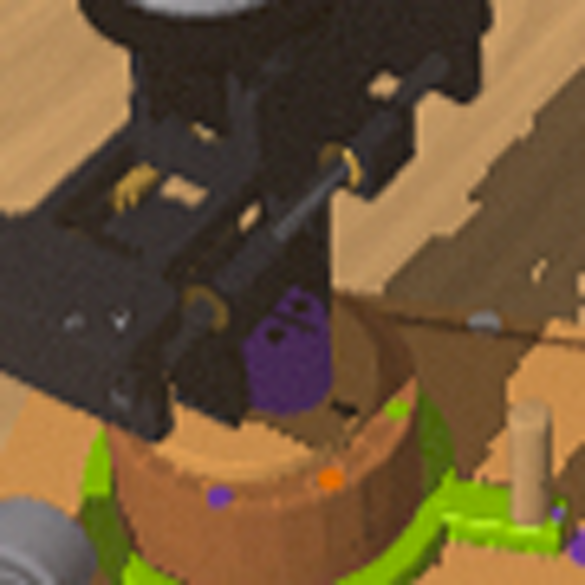

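```bash
python3 -m pendant '[[[0.07,0,0,0,-0.04,-0.03,0],[0.07,0,0,0,0,0,0],[0.07,0,0,0,0,0,0],[0.07,0,0,0,0,0,0],[0.07,0,0,0,0,0,0],[0.06,0,0,0,0,0,0],[0.03,0,0,0,0,0,0],[0,0,0,0,0,0,0],[0,0,0,0,0,0,0],[0,0,0,0,0,0,0]]]' 35 >/dev/null
python3 st.py .5394 .091 .0753 66.4
python3 - <<'E'
from h import *
im=eyes.snapshot("side")[:,:,::-1].copy(); cv2.imwrite("pics/side7.png",im);cv2.imwrite("pics/side7c.png",cv2.resize(im[195:285,255:345],None,fx=6.5,fy=6.5,interpolation=cv2.INTER_CUBIC))
E
```

```text
t 16.7667 p [0.5399 0.0919 0.0752] yaw 67.34541002351546 xax [ 0.0018  0.0015 -1.    ] q [-0.1956  0.8401 -0.0954  1.9261  0.1888  0.3817  0.7407] F [-0.2971  2.0459  6.1283] M [ 0.2045  0.2126 -0.0544] op 0.34054683298357896
tool delta cm [-0.0064 -0.1042 -0.0134]
turn about tool x 0.016500517691701688
```

View pics/side7c.png

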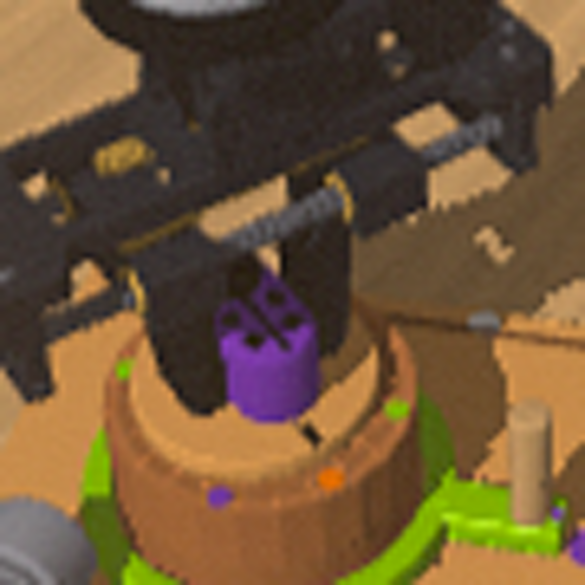

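View pics/side7.png

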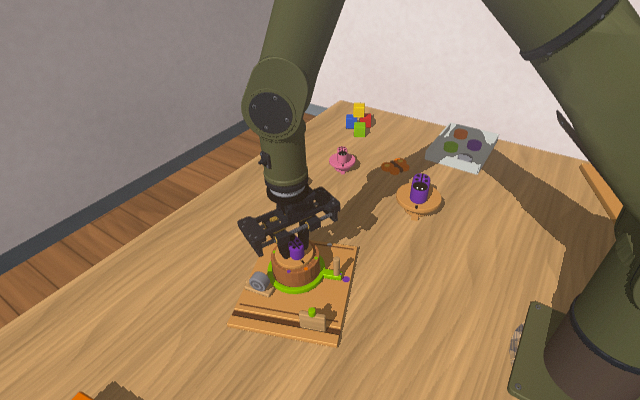

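```bash
python3 - <<'E'
from h import *
f=lambda x,y,z:onz("side",255+(x-2.75)/6.5,195+(y-2.75)/6.5,z)
o=f(310,433,.073); d=f(331,479,.064); c=np.array([.5394,.091])
for q in(o,d):
    e=q[:2]-c; print(q,np.hypot(*e),np.degrees(np.arctan2(e[1],e[0])))
# tick's own line
a=f(303,424,.073);b=f(318,443,.073);print(np.degrees(np.arctan2(*(b-a)[1::-1])))
E
```

```text
[0.50872847 0.10287181 0.073     ] 0.032888946060658425 158.8404327954915
[0.49738342 0.10828455 0.064     ] 0.04543289962187423 157.63898207660708
156.22783717225238
```

```bash
python3 -m pendant '[[[0.015,0,0,0,0,0,0],[0,0,0,0,0,0,0],[0,0,0,0,0,0,0],[0,0,0,0,0,0,0],[0,0,0,0,0,0,0],[0,0,0,0,0,0,0]]]' 35 >/dev/null
python3 st.py .5394 .091 .0753 66.4
python3 -c "
from plant import r
print(r.finish_job())"
```

```text
t 17.3167 p [0.5399 0.0919 0.0752] yaw 66.52257638669822 xax [ 0.0018  0.0015 -1.    ] q [-0.1974  0.8401 -0.0923  1.9262  0.1829  0.3811  0.732 ] F [-1.2562  0.8128  6.8759] M [0.2431 0.2262 0.0406] op 0.33742744795040386
tool delta cm [-0.0063 -0.1035 -0.0111]
turn about tool x 0.002139361533081363
the job is handed in; nothing more can be done
None
```

I turned the collar by its post to the violet mark. Then I put the small violet ladybird lid into the notches, pressed it fully down, and twisted it 45° clockwise to the orange dots. I handed the job in at 17.3 s of the 67 s allowed, still gripping the lid at 35 N; no verdict is reported.

- **Collar:** after release, the post top was within about 1 px of its predicted locked position in both views. It had not visibly moved in the last picture.
- **Lid height and position:** it came to rest on the rim at the expected height (tool at 75.3 mm, 13.6 N of contact). At the end it was level, with the tool about 1 mm from the pot's axis.
- **Lid angle:** the tail tick measured 158.8° and the orange dot 157.6°, where 156.5° is ideal. I then turned it about 1° more, and the tool finished 0.1° from its target.
- **Bystanders:** nothing looked disturbed in the last side picture, judged by eye only. The caterpillar block was hidden behind the arm there, but it was unmoved in the earlier top views.
- **Disagreement:** two readings of the lid's offset along its own x axis differed by about 2.4 mm. I kept it centred on the tool, and it went in without resistance.

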